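# Open the blade safe by feeling for its hidden release slot

## Robot

A 7-joint arm with a two-finger parallel gripper is mounted at the origin on the work surface. World frame = base frame: x ahead of the robot, y to its left, z up, the work surface at z = 0. Lengths are in m, angles in rad, forces in N, time in s.
With the tool pointing down it reaches from about 0.425 to 0.8 m from the base axis. Payload 8.3 kg.
Tool frame: the origin (TCP) lies midway between the tips of the shut fingers; the grasp point (between the pads) lies 19 mm behind it (arm.pinch_z is the distance from the TCP to the grasp point, in m); z points along the fingers, y is the line along which they close (so a half turn about z gives the same grasp; the last joint's range is limited). The gripper opens to 85 mm and grips with 20 to 120 N. Pads are 22 mm wide; open, the fingers measure 114 mm over their backs; the gripper's body (76 mm by 85 mm) begins 54 mm behind the grasp point. The pads swing forward as they close: fully open they stand 13 mm farther back than shut.
Start: joints at [-1.375, 0.383, 0.016, 1.37, -0.006, 1.388, -0.046], TCP at [0.16, 0.604, 0.231] pointing down, gripper open.
Joint ranges: [-2.95, 2.95], [-0.25, 2.06], [-1.52, 1.56], [0.18, 2.33], [-1.44, 4.58], [0.02, 2.06], [-3.01, 3.01]. Speed limits (rad/s): [2.39, 2.39, 3.01, 3.01, 3.14, 3.14, 3.14].

## Interface

Orientations are given as a unit quaternion [w, x, y, z].
In Python, from station import arm gives the robot as it stands.
- The arm moves only by the shell command python3 drive.py 'ROWS'. ROWS is a JSON object whose key "moves" holds a list of rows, 1 to 20 of them, each of 5 numbers: the finger opening in m, then dx, dy, dz in shares of the most that a row can go, 1 being 62.5 mm, then a turn about the tool's z in shares of 2 pi rad (1.0 is 2 pi rad); each row shifts and turns the commanded pose from where the row before left it, along the tool's axes as they then stand; what a row does not reach is not made up. A row lasts 1/8 s, in which the tool goes at most 0.0625 m and 0.188 rad, less where a joint would pass 70% of its speed; a pose out of reach is approached as far as the arm can. The fingers move at their own pace and stop on an object; the grip force is fixed at half the most. Time passes only in rows, so rows that do not move let the fingers close. It prints the time, the measured TCP pose, the force, the opening and the grip force at its end. Shift and turn numbers lie between -1 and 1, and a call with a number outside is refused. Input that does not fit is refused with a message, and nothing moves.
- arm.state(): the state, without advancing time (a new reading comes with each control period).
- arm.snapshot(name): name is "side" or "top"; returns a dict with "color" (420x560x3 uint8, red, green, blue), "camera_matrix" (3x3 intrinsics, pixels), "rvec" (rotation vector, rad) and "tvec" (3), from world to camera coordinates, as OpenCV has them. Camera axes: x right, y down, z forward; pixel columns grow to the right and rows downward; lengths in m; the calibration is good to about 2 mm. A picture is of the moment at which its call begins. There is no depth.
- arm.hand_in(): hands the job in; it is judged then, once.
The state is a dict: "clock": time; "joints": joint angles; "dq": joint speeds; "joint_efforts": joint torques, N m; "position": TCP position; "tcp_rot": TCP orientation; "ft_force": force on the tool from outside, world axes, zero at the start; "moment": the same for the moment, N m; "gripper_width": finger opening in m; "grasp_force": force on a finger pad.
Only numpy, scipy, OpenCV 4.12 (cv2) and the standard library are available. Lean on these libraries where they do the work, as an engineer would, in place of code of your own. Each camera call takes 0.05 s, during which the arm holds its last target. There are 200 camera calls.

## Task

The tray of the low grey blade safe has no pull: it is opened from behind. Pick up the steel push rod, feel along the safe's back face, hidden under the hood on the robot's side, for the release slot, push the rod in through it until the tray stands out at the front as far as it goes, then draw the rod out again and lay it flat on the white cutting board. Leave the two thread spools and the glue can where they stand.

Things in the scene. Friction and masses are not known exactly. Their poses are not given: they have to be found in the camera images.
- rod: Loose steel push rod, 200 mm long, about 0.35 kg, starts flat on the bench. Origin: centre of the underside of its square handle; x along the rod to the tip, z up. Handle x -45 to 45, 20 wide (y), 24 high. A round shaft, diameter 10, axis 12 above the underside (clear of the bench), runs from x = 45 to the tip at x = 155. Centre of mass near x = 19.
- rod_tip (a point): Centre of the free end of the push rod's round shaft.
- safe: Low grey steel blade safe, bolted down. Origin: centre of its underside on the bench; x from its back (robot's side) to its front (far side), z up. x -90 to 55, y -102.5 to 102.5, 72 high. Its flat upright back face, at x = -55, |y| < 46, lies in a pocket 35 deep between thick side cheeks (|y| 46 to 102.5) and under a hood (z 66 to 72); these reach back to x = -90.
- face (a point): Point on the safe's hidden back face, mid-width, 45 above the bench. The face is a plate 8 thick (safe x -55 to -47) with one upright through slot, 16 wide (y) by 26 high, centred 45 above the bench; its centre lies anywhere from safe y = -28 to +28, not seen or measured. No other hole or recess.
- tray (a joint): Travel (m) of the safe's tray along the safe's +x: 0 shut, front about flush; 0.040 fully out, at its stop. It stays where left; pushing takes about 5 N plus 25 N per m/s. Its rear wall (|y| < 44, z 12 to 62) is at safe x = -40 when shut, 7 beyond the slotted plate, so a rod through the slot pushes it wherever the slot is.
- board: White plastic cutting board, fixed on the bench, 220 (x) by 200 (y), 12 thick. Origin: centre of its underside; z up.
- spool_a: Dark brown thread spool standing on the bench, diameter 54, 75 high; origin at the centre of its foot.
- spool_b: Off-white thread spool standing on the bench, diameter 54, 75 high; origin at the centre of its foot.
- can: Yellow glue can standing on the bench to the right of the safe, diameter 60, 100 high; origin at the centre of its foot.

How it is judged:
On the way, in this order (a step that is already met when the one before it is completed fails the run):
1. the rod's tip is through the slot, inside the safe (x of rod_tip in the frame of safe between -0.046 and 0.03 m and y of rod_tip in the frame of safe between -0.044 and 0.044 m and z of rod_tip in the frame of safe between 0.015 and 0.062 m and value of joint tray below 0.03 m).
2. the rod, still through the slot, has pushed the tray out to its stop (34 mm or more) (value of joint tray above 0.034 m and x of rod_tip in the frame of safe above -0.03 m and z of rod_tip in the frame of safe below 0.062 m), for 0.1 s.
At the end, for the whole second after the job is handed in: The tray stands out at least 34 mm of its 40 mm; the rod is out of the safe and lies at rest, flat within 0.12 rad, on the cutting board, the middle of its handle over the board (value of joint tray above 0.034 m and x of rod in the frame of board between -0.11 and 0.11 m and y of rod in the frame of board between -0.1 and 0.1 m and z of rod in the frame of board between 0.006 and 0.042 m and angle between rod's own x axis and vertical between 1.45 and 1.69 rad and linear speed of rod below 0.02 m/s and contact force between rod and board above 0.5 N); the robot touches nothing.
It fails at once if a thread spool or the glue can is shifted more than 30 mm or knocked over (distance of any of spool_a, spool_b, can from where it was at the start of the episode above 0.03 m or angle between any of spool_a, spool_b, can's own z axis and vertical above 0.5 rad).
It also fails if it takes over 58 s, if anything falls off the work surface, if the arm or the gripper's body presses on something with over 40 N, if the wrist force passes 120 N, or if a joint passes its speed limit or range.

## Working session

There is one attempt and no reset: what is moved stays moved. The work goes in short steps, Python scripts to look and compute and a shell command to move; the robot and the scene stay as the last step left them, time stands still between calls to the robot, and variables do not carry over. Pictures are saved under pics/ and viewed, at most 10 in all, crops included, and the job is handed in when it is done.

```bash
ls; mkdir -p pics; python3 - <<'E'
from station import arm
import cv2,numpy as np
for n in("side","top"):
    s=arm.snapshot(n); cv2.imwrite(f"pics/{n}0.png",s["color"][:,:,::-1])
    R=cv2.Rodrigues(np.array(s["rvec"],float))[0]; print(n,-R.T@np.array(s["tvec"]).ravel(),R[2])
s=arm.state();print({k:s[k] for k in("clock","position","tcp_rot","ft_force","gripper_width")},arm.pinch_z)
E
```

```text
drive.py
pics
station.py
side [0.22225901 0.42742012 0.75709591] [ 0.41625254 -0.46246596 -0.78285315]
top [ 0.54287662 -0.01970723  1.05889548] [ 0.04879473  0.00615966 -0.99878983]
{'clock': 0.1, 'position': array([0.1598038 , 0.60375369, 0.23036036]), 'tcp_rot': array([-9.57054764e-05,  1.29023208e-01,  9.91641176e-01, -8.84078122e-04]), 'ft_force': array([-0.26356614, -0.69699085,  0.37056361]), 'gripper_width': 0.08538619987769747} 0.0187
```

View pics/side0.png

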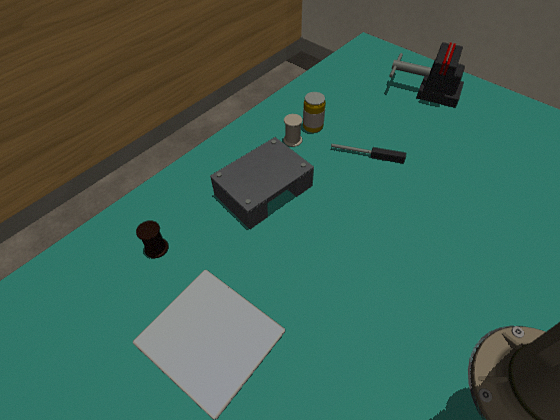

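View pics/top0.png

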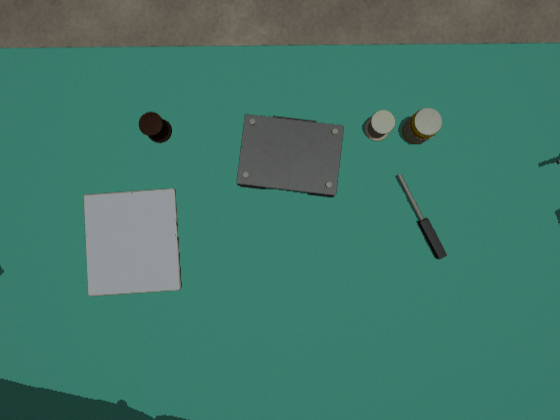

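Side view: safe centre ~(262,182), rod handle ~(388,156) with the tip at (332,147), board ~(210,342), brown spool (152,238), white spool (293,130), can (314,112). Top view: safe top corners ~(246,115), (343,124), (336,195), (238,185). The rod runs from its handle at (432,238) to the tip at (399,176), and the board is around (132,242).

```bash
cat > h.py <<'E'
from station import arm
import cv2,numpy as np
def ray(s,uv,z):
    R=cv2.Rodrigues(np.array(s["rvec"],float))[0];t=np.array(s["tvec"],float).ravel()
    uv=np.atleast_2d(np.array(uv,float));d=np.c_[uv,np.ones(len(uv))]@np.linalg.inv(s["camera_matrix"]).T@R
    c=-R.T@t;return c+d*((z-c[2])/d[:,2])[:,None]
def rect(s,mask,box,z):
    m=np.zeros(mask.shape,np.uint8);x0,y0,x1,y1=box;m[y0:y1,x0:x1]=mask[y0:y1,x0:x1]*255
    m=cv2.morphologyEx(m,cv2.MORPH_OPEN,np.ones((3,3)))
    c=max(cv2.findContours(m,0,2)[0],key=cv2.contourArea)
    p=ray(s,c[:,0,:],z)[:,:2].astype(np.float32)
    (cx,cy),wh,a=cv2.minAreaRect(p);return (cx,cy),wh,a,c[:,0,:]
E
python3 - <<'E'
from h import *
np.set_printoptions(precision=4,suppress=True)
s=arm.snapshot("top");im=s["color"].astype(int);r,g,b=im[...,0],im[...,1],im[...,2]
for p in [(290,155),(240,150),(257,187),(320,193),(432,238),(410,200),(132,240),(300,250)]: print(p,im[p[1],p[0]])
green=(g-r>35)
print("safe",rect(s,~green,(225,108,355,202),.072)[:3])
print("board",rect(s,(r>100),(70,180,190,310),.012)[:3])
print("handle",rect(s,~green&(r<70),(390,170,460,270),.02)[:3])
q=rect(s,~green,(390,170,460,270),.017); print("rod",q[:3], ray(s,[399,175],.017),ray(s,[441,257],.02))
print("safe corners px->",ray(s,[[246,115],[343,124],[336,195],[238,185]],.072))
print("screws",ray(s,[[252,121],[335,131],[329,185],[246,175]],.072))
print("spoolA,B,can tops",ray(s,[[151,124],[382,122]],.075),ray(s,[427,122],.1))
cr=cv2.resize(s["color"][100:265,230:450,::-1],None,fx=3.6,fy=3.6,interpolation=2);cv2.imwrite("pics/crop1.png",cr)
E
```

```text
(290, 155) [87 88 88]
(240, 150) [53 84 77]
(257, 187) [18 20 20]
(320, 193) [63 64 63]
(432, 238) [53 54 52]
(410, 200) [66 69 63]
(132, 240) [149 152 156]
(300, 250) [ 59 126 110]
safe ((0.6922295689582825, -0.02485787868499756), (0.20479965209960938, 0.1524069905281067), 82.737548828125)
board ((0.5153974890708923, 0.3171813189983368), (0.21950265765190125, 0.19864995777606964), 3.5923264026641846)
handle ((0.5187536478042603, -0.3252432346343994), (0.09159780293703079, 0.025827892124652863), 25.527828216552734)
rod ((0.5669894218444824, -0.3030562400817871), (0.19892515242099762, 0.02590247429907322), 25.527835845947266) [[ 0.6545 -0.2598  0.017 ]] [[ 0.4785 -0.345   0.02  ]]
safe corners px-> [[ 0.7747  0.0643  0.072 ]
 [ 0.7543 -0.1345  0.072 ]
 [ 0.6087 -0.1184  0.072 ]
 [ 0.6306  0.081   0.072 ]]
screws [[ 0.7621  0.052   0.072 ]
 [ 0.74   -0.1179  0.072 ]
 [ 0.6292 -0.1044  0.072 ]
 [ 0.651   0.0647  0.072 ]]
spoolA,B,can tops [[ 0.757   0.2587  0.075 ]
 [ 0.7572 -0.2138  0.075 ]] [[ 0.751  -0.2982  0.1   ]]
```

View pics/crop1.png

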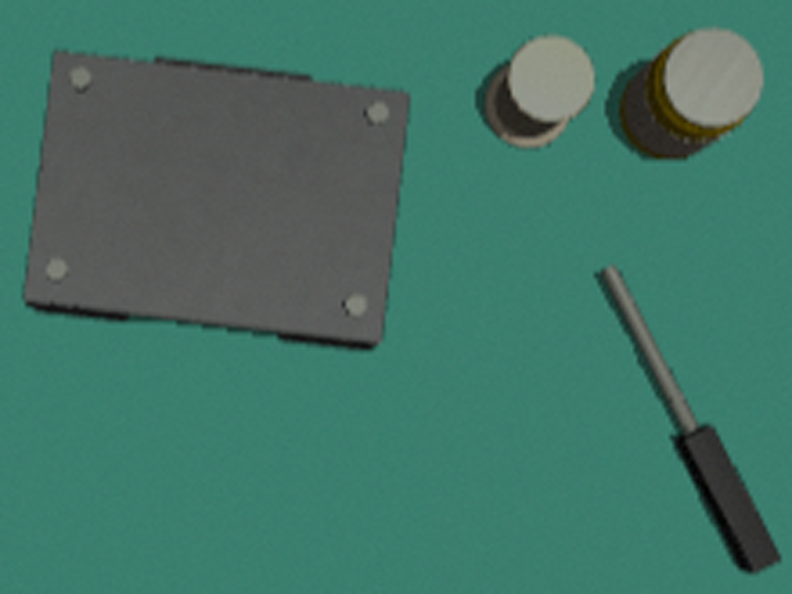

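Crop: the safe's top and screws are sharp, with a tray tab at its front (top of picture). The rod tip is at crop (607,270). Next: move toward the rod, and refine the safe's top rectangle.

The manual's scale: shifts go in shares of 62.5 mm and turns go in shares of 2 pi rad. Converting my numbers, -0.042 m is -0.672, -0.0255 m is -0.408.

```bash
python3 - <<'E'
from h import *
np.set_printoptions(precision=4,suppress=True)
s=arm.snapshot("top");im=s["color"].astype(int);r=im[...,0]
m=(abs(im[...,0]-im[...,1])<14)&(r>72)
(c,wh,a,px)=rect(s,m,(225,108,355,202),.072);print(c,wh,a)
P=ray(s,px,.072)[:,:2]; y=np.radians(-7); 
for _ in range(3):
    ex=np.array([np.cos(y),np.sin(y)]);ey=np.array([-ex[1],ex[0]]);L=(P-np.array(c))@np.c_[ex,ey]
    out=[]
    for ax,sg,h in((0,1,.0725),(0,-1,.0725),(1,1,.1025),(1,-1,.1025)):
        k=(abs(L[:,ax]-sg*h)<.006)&(abs(L[:,1-ax])<(.09 if ax==0 else .06)); f=np.polyfit(L[k,1-ax],L[k,ax],1); out.append(f)
    print(np.degrees(y),np.array(out).tolist()); y+= np.mean([-out[1][0],out[2][0],out[3][0]])
E
python3 drive.py '{"moves":[[0.085, -0.672, -0.408, 0, 0], [0.085, -0.672, -0.408, 0, 0], [0.085, -0.672, -0.408, 0, 0], [0.085, -0.672, -0.408, 0, 0], [0.085, -0.672, -0.408, 0, 0], [0.085, -0.672, -0.408, 0, 0], [0.085, -0.672, -0.408, 0, 0], [0.085, -0.672, -0.408, 0, 0], [0.085, -0.672, -0.408, 0, 0], [0.085, -0.672, -0.408, 0, 0]]}'
```

```text
(0.693071186542511, -0.02501000463962555) (0.20328520238399506, 0.14236214756965637) 82.78411102294922
-7.0 [[0.002381955126769795, 0.07006308480511059], [0.005673550732788101, -0.07009977600990681], [-0.004036000574082073, 0.10044929132029924], [-0.0002626663914220773, -0.1007091113195038]]
-7.190455328832605 [[-0.000941124818919868, 0.0700629136774357], [0.0023505332126765085, -0.0700988434426382], [-0.000713880790005025, 0.1004484974889017], [0.003059134210918467, -0.10070958013849113]]
-7.190556165427514 [[-0.000942884222993868, 0.07006291379175669], [0.002348773860901475, -0.07009884315391147], [-0.0007121219039559561, 0.10044849736223545], [0.003060892950018175, -0.100709580681043]]
clock: 1.45
position: [0.5015, 0.249, 0.2313]
tcp_rot: [-0.0, 0.129, 0.992, 0.0]
ft_force: [-0.4, 1.3, 0.5]
gripper_width: 0.0852
grasp_force: 0.0
```

Scaled: -0.045 m is -0.72, -0.015 m is -0.24.

```bash
python3 drive.py '{"moves":[[0.085, -0.24, -0.72, 0, 0], [0.085, -0.24, -0.72, 0, 0], [0.085, -0.24, -0.72, 0, 0], [0.085, -0.24, -0.72, 0, 0], [0.085, -0.24, -0.72, 0, 0], [0.085, -0.24, -0.72, 0, 0], [0.085, -0.24, -0.72, 0, 0], [0.085, -0.24, -0.72, 0, 0], [0.085, -0.24, -0.72, 0, 0], [0.085, -0.24, -0.72, 0, 0], [0.085, -0.24, -0.72, 0, 0], [0.085, -0.24, -0.72, 0, 0]]}' | head -3
python3 drive.py '{"moves":[[0.085, 0, 0, 0, 0.0294], [0.085, 0, 0, 0, 0.0294], [0.085, 0, 0, 0, 0.0294], [0.085, 0, 0, 0, 0.0294], [0.085, 0, 0, 0, 0.0294], [0.085, 0, 0, 0, 0.0294], [0.085, 0, 0, 0, 0.0294], [0.085, 0, 0, 0, 0.0294], [0.085, 0, 0, 0, 0.0294], [0.085, 0, 0, 0, 0.0294], [0.085, 0, 0, 0, 0.0294], [0.085, 0, 0, 0, 0.0294], [0.085, 0, 0, 0, 0.0294], [0.085, 0, 0, 0, 0.0053]]}'
cat >> h.py <<'E'
from scipy.spatial.transform import Rotation as Ro
SO=np.array([.7104,-.0272]);SY=np.radians(-7.2)
def go(xy,z,yaw):
    "tool-axes shift and turn from here to TCP (xy,z) with tool x at world angle yaw"
    st=arm.state();q=st["tcp_rot"];R=Ro.from_quat([q[1],q[2],q[3],q[0]]).as_matrix()
    d=np.array([*xy,z])-st["position"];a=np.arctan2(R[1,0],R[0,0])
    print("shift",(R.T@d).round(4),"turn",round(-((yaw-a+np.pi)%(2*np.pi)-np.pi),4),"pos",st["position"].round(4),"yaw",np.degrees(a).round(2),"j",np.array(st["joints"]).round(2),"F",np.array(st["ft_force"]).round(1))
E
python3 - <<'E'
from h import *
go((.536,-.317),-.007,np.radians(25.6))
s=arm.snapshot("side");cv2.imwrite("pics/side1.png",s["color"][:,:,::-1])
E
```

```text
clock: 2.95
position: [0.5366, -0.3191, 0.2311]
tcp_rot: [-0.0, 0.129, 0.992, 0.0]
clock: 4.7
position: [0.5366, -0.3176, 0.231]
tcp_rot: [-0.0, 0.975, 0.221, -0.0]
ft_force: [-0.2, -0.2, -0.6]
gripper_width: 0.0851
grasp_force: 0.0
shift [-1.00e-04 -7.00e-04  2.38e-01] turn -0.0021 pos [ 0.5366 -0.3176  0.231 ] yaw 25.48 j [-0.25  0.61  1.16  1.41 -0.55  1.48 -0.24] F [-0.2 -0.2 -0.6]
```

Scaled: 0.05 m is 0.8, 0.02 m is 0.32.

```bash
python3 drive.py '{"moves":[[0.085, 0, 0, 0.8, 0], [0.085, 0, 0, 0.8, 0], [0.085, 0, 0, 0.8, 0], [0.085, 0, 0, 0.8, 0], [0.085, 0, 0, 0.32, 0], [0.085, 0, 0, 0.128, 0], [0.085, 0, 0, 0, 0]]}'
python3 drive.py '{"moves":[[0.01, 0, 0, 0, 0], [0.01, 0, 0, 0, 0], [0.01, 0, 0, 0, 0], [0.01, 0, 0, 0, 0], [0.01, 0, 0, 0, 0], [0.01, 0, 0, 0, 0], [0.01, 0, 0, 0, 0], [0.01, 0, 0, 0, 0]]}'
```

```text
clock: 5.62
position: [0.5371, -0.3185, 0.0045]
tcp_rot: [0.001, 0.975, 0.221, 0.0]
ft_force: [-0.1, -0.1, -0.1]
gripper_width: 0.085
grasp_force: 0.0
clock: 6.62
position: [0.537, -0.3184, 0.0041]
tcp_rot: [0.001, 0.975, 0.221, 0.0]
ft_force: [-0.3, -1.0, 4.9]
gripper_width: 0.0183
grasp_force: 60.4
```

Scaled: -0.05 m is -0.8, -0.03 m is -0.48, 0.03 rad / 6.2832 = 0.0048.

```bash
python3 drive.py '{"moves":[[0.01, 0, 0, -0.48, 0], [0.01, 0, 0, -0.8, 0], [0.01, 0, 0, -0.8, 0], [0.01, 0.16, -0.72, 0, 0], [0.01, 0.16, -0.72, 0, 0], [0.01, 0.16, -0.72, 0, 0], [0.01, 0.16, -0.72, 0, 0], [0.01, 0.16, -0.72, 0, 0], [0.01, 0.16, -0.72, 0, 0], [0.01, 0.16, -0.72, 0, 0], [0.01, 0, 0, 0, 0.0286], [0.01, 0, 0, 0, 0.0286], [0.01, 0, 0, 0, 0.0286], [0.01, 0, 0, 0, 0.0048], [0.01, 0, 0, 0, 0], [0.01, 0, 0, 0, 0]]}'
python3 - <<'E'
from h import *
e=lambda x,y:SO+np.array([[np.cos(SY),-np.sin(SY)],[np.sin(SY),np.cos(SY)]])@[x,y]
go(e(-.245,0),.036,SY)
ims=[]
for n in("side","top"):
    s=arm.snapshot(n);cv2.imwrite(f"pics/{n}2.png",s["color"][:,:,::-1]);ims.append(s["color"][:,:,::-1])
a=cv2.resize(ims[0][120:300,180:400],None,fx=1.8,fy=1.8);b=cv2.resize(ims[1][120:300,180:400],None,fx=1.8,fy=1.8)
cv2.imwrite("pics/both2.png",np.hstack([a,b]))
E
```

```text
clock: 8.62
position: [0.464, -0.0034, 0.1332]
tcp_rot: [-0.0, 0.998, -0.061, -0.0]
ft_force: [-0.2, 0.4, -3.6]
gripper_width: 0.0185
grasp_force: 60.0
shift [ 0.0025 -0.0073  0.0972] turn 0.0027 pos [ 0.464  -0.0034  0.1332] yaw -7.04 j [-1.26  0.5   1.53  1.97 -0.54  1.2  -1.22] F [-0.2  0.4 -3.6]
```

View pics/both2.png

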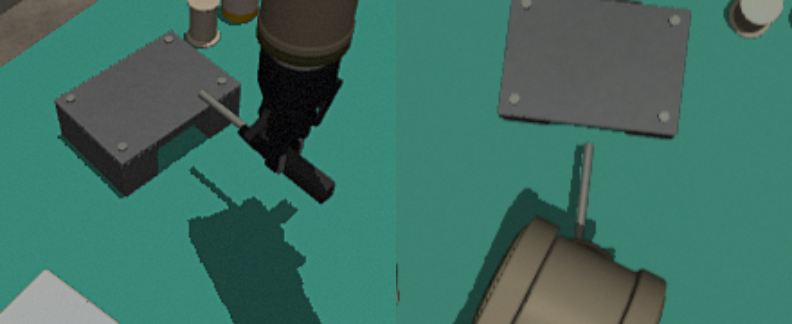

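The left part shows the rod held level, tip at side px (292,172). The right part shows it pointing at the safe, tip at top px (287,201) and the shaft leaving the fingers at (282,252).

```bash
cat >> h.py <<'E'
def tri(a,pa,b,pb):
    P=[]
    for s in(a,b): P.append(s["camera_matrix"]@np.c_[cv2.Rodrigues(np.array(s["rvec"],float))[0],np.array(s["tvec"],float).ravel()])
    X=cv2.triangulatePoints(P[0],P[1],np.array(pa,float),np.array(pb,float)).ravel();return X[:3]/X[3]
E
python3 - <<'E'
from h import *
a=arm.snapshot("side");b=arm.snapshot("top")
print("tip",tri(a,(292.2,172.2),b,(286.9,201)).round(4))
g=b["color"].astype(int); 
# shaft centreline in top view: bright low-saturation pixels per row
for z in (.142,):
    pts=[]
    for v in range(204,246,3):
        r=g[v,268:300]; k=np.where((r[:,1]-r[:,0]<25)&(r[:,0]>55))[0]
        if len(k): pts.append((268+k.mean(),v))
    W=ray(b,pts,z);f=np.polyfit(W[:,0],W[:,1],1);print(len(pts),"shaft yaw",np.degrees(np.arctan(f[0])),"line y at x=.6",np.polyval(f,.6),W[0],W[-1])
    px=[(u,v) for v in range(190,246) for u in range(268,300) if g[v,u,1]-g[v,u,0]<25 and g[v,u,0]>55]; print("topmost",min(p[1] for p in px if p[1]>197))
go(SO,0,SY)
E
```

```text
tip [ 0.5935 -0.0184  0.1425]
14 shaft yaw -6.551563006519661 line y at x=.6 -0.019044024509841134 [ 0.58769083 -0.01771139  0.142     ] [ 0.51426043 -0.00871268  0.142     ]
topmost 199
shift [ 0.2474 -0.0069  0.1333] turn 0.0012 pos [ 0.4641 -0.0034  0.1333] yaw -7.13 j [-1.26  0.5   1.53  1.97 -0.54  1.2  -1.23] F [ 0.2 -0.8 -4.2]
```

Scaled: 0.04 m is 0.64, 0.02 m is 0.32.

```bash
python3 drive.py '{"moves":[[0.01, 0, 0.32, 0.64, 0], [0.01, 0, 0, 0.64, 0], [0.01, 0, 0, 0.272, 0], [0.01, 0.4, 0, 0, 0], [0.01, 0.32, 0, 0, 0], [0.01, 0.08, 0, 0, 0], [0.01, 0, 0, 0, 0]]}'
python3 drive.py '{"moves":[[0.01, 0.048, 0, 0, 0], [0.01, 0.048, 0, 0, 0], [0.01, 0, 0, 0, 0]]}'
python3 -c "
from h import *
go(SO,.036,SY)"
```

```text
clock: 9.7
position: [0.511, -0.0297, 0.0362]
tcp_rot: [0.0, 0.998, -0.063, -0.0]
ft_force: [-0.1, -0.1, -4.9]
gripper_width: 0.0183
grasp_force: 60.0
clock: 10.07
position: [0.5173, -0.0301, 0.0364]
tcp_rot: [-0.0, 0.998, -0.062, 0.0]
ft_force: [0.1, -0.1, -4.5]
gripper_width: 0.0182
grasp_force: 60.0
shift [ 0.1912 -0.0269  0.0004] turn 0.0008 pos [ 0.5173 -0.0301  0.0364] yaw -7.15 j [-0.9   0.66  1.19  1.93 -0.71  1.06 -1.1 ] F [ 0.1 -0.1 -4.5]
```

Scaled: 0.002 m is 0.032, 0.001 m is 0.016.

```bash
python3 drive.py '{"moves":[[0.01, 0.032, 0, 0, 0], [0.01, 0.016, 0, 0, 0], [0.01, 0, 0, 0, 0]]}' | sed -n '2p;4p'
python3 drive.py '{"moves":[[0.01, 0.032, 0, 0, 0], [0.01, 0, 0, 0, 0]]}' | sed -n '2p;4p'
python3 drive.py '{"moves":[[0.01, 0.032, 0, 0, 0], [0.01, 0, 0, 0, 0]]}'| sed -n '2p;4p'
```

```text
position: [0.5198, -0.0305, 0.0361]
ft_force: [-2.6, 0.8, -2.7]
position: [0.5198, -0.0306, 0.0354]
ft_force: [-10.7, 2.4, -1.6]
position: [0.5199, -0.0304, 0.0347]
ft_force: [-15.8, 4.0, -0.7]
```

Scaled: -0.004 m is -0.064.

```bash
for i in 1; do python3 drive.py '{"moves":[[0.01, 0, -0.064, 0, 0], [0.01, 0, 0, 0, 0]]}' | sed -n '2p;4p'
python3 drive.py '{"moves":[[0.01, 0, -0.064, 0, 0], [0.01, 0, 0, 0, 0]]}'| sed -n '2p;4p'
python3 drive.py '{"moves":[[0.01, 0, -0.064, 0, 0], [0.01, 0, 0, 0, 0]]}'| sed -n '2p;4p'; done
```

```text
position: [0.5202, -0.0284, 0.0349]
ft_force: [-15.3, -2.8, 0.2]
position: [0.5205, -0.026, 0.0349]
ft_force: [-16.0, -6.7, -1.4]
position: [0.5209, -0.0225, 0.0349]
ft_force: [-15.5, -7.5, -1.9]
```

Scaled: -0.004 m is -0.064.

```bash
python3 drive.py '{"moves":[[0.01, 0, -0.064, 0, 0], [0.01, 0, 0, 0, 0]]}' | sed -n '2p;4p'
python3 drive.py '{"moves":[[0.01, 0, -0.064, 0, 0], [0.01, 0, 0, 0, 0]]}'| sed -n '2p;4p'
python3 drive.py '{"moves":[[0.01, 0, -0.064, 0, 0], [0.01, 0, 0, 0, 0]]}'| sed -n '2p;4p'
```

```text
position: [0.5215, -0.0181, 0.0348]
ft_force: [-14.3, -6.5, -2.9]
position: [0.522, -0.0141, 0.0347]
ft_force: [-14.2, -6.2, -2.9]
position: [0.5225, -0.0101, 0.0347]
ft_force: [-13.6, -6.1, -4.6]
```

Scaled: -0.004 m is -0.064.

```bash
python3 drive.py '{"moves":[[0.01, 0, -0.064, 0, 0], [0.01, 0, 0, 0, 0]]}' | sed -n '2p;4p'
```

```text
position: [0.523, -0.0061, 0.0347]
ft_force: [-13.5, -6.8, -3.9]
```

Scaled: -0.004 m is -0.064.

```bash
python3 drive.py '{"moves":[[0.01, 0, -0.064, 0, 0], [0.01, 0, 0, 0, 0]]}' | sed -n '2p;4p'
python3 drive.py '{"moves":[[0.01, 0, -0.064, 0, 0], [0.01, 0, 0, 0, 0]]}'| sed -n '2p;4p'
```

```text
position: [0.5235, -0.0024, 0.0347]
ft_force: [-14.0, -6.7, -4.1]
position: [0.524, 0.0018, 0.0346]
ft_force: [-13.9, -5.7, -5.0]
```

Scaled: -0.004 m is -0.064.

```bash
python3 drive.py '{"moves":[[0.01, 0, -0.064, 0, 0], [0.01, 0, 0, 0, 0]]}' | sed -n '2p;4p'
python3 drive.py '{"moves":[[0.01, 0, -0.064, 0, 0], [0.01, 0, 0, 0, 0]]}'| sed -n '2p;4p'
```

```text
position: [0.5245, 0.0056, 0.0346]
ft_force: [-14.5, -6.6, -4.1]
position: [0.525, 0.0097, 0.0346]
ft_force: [-13.4, -6.7, -3.8]
```

Scaled: -0.004 m is -0.064.

```bash
python3 drive.py '{"moves":[[0.01, 0, -0.064, 0, 0], [0.01, 0, 0, 0, 0]]}' | sed -n '2p;4p'
python3 drive.py '{"moves":[[0.01, 0, -0.064, 0, 0], [0.01, 0, 0, 0, 0]]}'| sed -n '2p;4p'
```

```text
position: [0.5255, 0.0136, 0.0346]
ft_force: [-13.9, -7.0, -3.9]
position: [0.5262, 0.0179, 0.0346]
ft_force: [-13.7, -6.0, -4.5]
```

Scaled: -0.004 m is -0.064.

```bash
python3 drive.py '{"moves":[[0.01, 0, -0.064, 0, 0], [0.01, 0, 0, 0, 0]]}' | sed -n '2p;4p'
```

```text
position: [0.5312, 0.0244, 0.0361]
ft_force: [0.1, -0.1, -4.3]
```

Dropped into the slot: x jumped about 4 mm and the force went to zero. Feeding in now.

Scaled: 0.003 m is 0.048, 0.002 m is 0.032.

```bash
python3 drive.py '{"moves":[[0.01, 0.048, 0, 0, 0], [0.01, 0.048, 0, 0, 0], [0.01, 0.032, 0, 0, 0], [0.01, 0, 0, 0, 0]]}' | sed -n '1,4p'
```

```text
clock: 14.95
position: [0.5394, 0.0234, 0.0363]
tcp_rot: [0.0, 0.998, -0.062, 0.0]
ft_force: [-0.5, 0.0, -4.7]
```

Scaled: 0.005 m is 0.08, 0.004 m is 0.064.

```bash
python3 drive.py '{"moves":[[0.01, 0.064, 0, 0, 0], [0.01, 0.08, 0, 0, 0], [0.01, 0.08, 0, 0, 0], [0.01, 0.08, 0, 0, 0], [0.01, 0.08, 0, 0, 0], [0.01, 0.08, 0, 0, 0], [0.01, 0.064, 0, 0, 0], [0.01, 0, 0, 0, 0]]}' | sed -n '1,4p'
```

```text
clock: 15.95
position: [0.5715, 0.0193, 0.036]
tcp_rot: [0.0, 0.998, -0.063, -0.001]
ft_force: [-3.7, 0.6, -3.4]
```

Scaled: 0.004 m is 0.064, 0.002 m is 0.032.

```bash
python3 drive.py '{"moves":[[0.01, 0.064, 0, 0, 0], [0.01, 0.064, 0, 0, 0], [0.01, 0.032, 0, 0, 0], [0.01, 0, 0, 0, 0], [0.01, 0, 0, 0, 0]]}' | sed -n '1,4p'
python3 drive.py '{"moves":[[0.01, 0.032, 0, 0, 0], [0.01, 0.032, 0, 0, 0], [0.01, 0, 0, 0, 0], [0.01, 0, 0, 0, 0]]}' | sed -n '1,4p'
```

```text
clock: 16.58
position: [0.5813, 0.0181, 0.0361]
tcp_rot: [-0.0, 0.998, -0.063, -0.0]
ft_force: [-4.9, 0.2, -3.0]
clock: 17.08
position: [0.5816, 0.0182, 0.0348]
tcp_rot: [-0.001, 0.998, -0.063, -0.004]
ft_force: [-19.8, 3.5, 1.6]
```

Advanced 55 mm past the face (8 + 7 + 40), with the force rising, so the tray is at its stop. Drawing the rod out and checking.

Scaled: -0.05 m is -0.8, -0.04 m is -0.64.

```bash
python3 drive.py '{"moves":[[0.01, -0.096, 0, 0, 0], [0.01, -0.16, 0, 0, 0], [0.01, -0.24, 0, 0, 0], [0.01, -0.24, 0, 0, 0], [0.01, -0.32, 0, 0, 0], [0.01, -0.4, 0, 0, 0], [0.01, -0.4, 0, 0, 0], [0.01, 0, 0, 0, 0], [0.01, 0, 0, -0.64, 0], [0.01, 0, 0, -0.8, 0], [0.01, 0, 0, 0, 0], [0.01, 0, 0, 0, 0]]}'
python3 - <<'E'
from h import *
bc=np.array([.5154,.3172]);t=np.radians(3.6)
go(bc+[0,0],.110,t)
ims=[arm.snapshot(n)["color"][:,:,::-1] for n in("side","top")]
a=cv2.resize(ims[0][120:300,180:400],None,fx=1.8,fy=1.8);b=cv2.resize(ims[1][90:270,180:400],None,fx=1.8,fy=1.8)
cv2.imwrite("pics/both3.png",np.hstack([a,b]))
E
```

```text
clock: 18.58
position: [0.4708, 0.0324, 0.126]
tcp_rot: [-0.0, 0.998, -0.062, 0.0]
ft_force: [-0.5, 0.1, -4.6]
gripper_width: 0.0187
grasp_force: 60.3
shift [ 0.0088 -0.2881  0.0162] turn -0.1876 pos [0.4708 0.0324 0.126 ] yaw -7.15 j [-1.3   0.5   1.47  1.96 -0.54  1.19 -1.31] F [-0.5  0.1 -4.6]
```

View pics/both3.png

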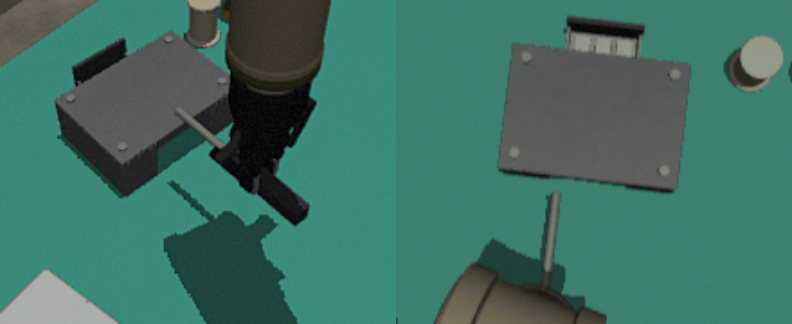

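Left: the rod is clear of the safe and level. Right: the tray stands well out at the front (tray plate at crop (605,25)). Carrying the rod to the board.

Scaled: -0.048 m is -0.768, 0.02 m is 0.32, -0.185 rad / 6.2832 = -0.0294.

```bash
python3 drive.py '{"moves":[[0.01, 0.024, -0.768, 0, 0], [0.01, 0.024, -0.768, 0, 0], [0.01, 0.024, -0.768, 0, 0], [0.01, 0.024, -0.768, 0, 0], [0.01, 0.024, -0.768, 0, 0], [0.01, 0.024, -0.768, 0, 0], [0.01, 0, 0, 0, -0.0294], [0.01, 0, 0, 0.64, 0], [0.01, 0, 0, 0.64, 0], [0.01, 0, 0, 0.32, 0], [0.01, 0, 0, 0.096, 0], [0.01, 0, 0, 0, 0], [0.01, 0, 0, 0, 0]]}'
```

```text
clock: 20.3
position: [0.5164, 0.317, 0.0216]
tcp_rot: [-0.0, 1.0, 0.03, 0.001]
ft_force: [-0.4, -0.8, -4.1]
gripper_width: 0.0188
grasp_force: 60.1
```

Scaled: 0.002 m is 0.032, 0.001 m is 0.016.

```bash
python3 drive.py '{"moves":[[0.01, 0, 0, 0.032, 0], [0.01, 0, 0, 0.032, 0], [0.01, 0, 0, 0.016, 0], [0.01, 0, 0, 0, 0], [0.01, 0, 0, 0, 0]]}' | sed -n '2,4p'
```

```text
position: [0.5158, 0.3169, 0.0161]
tcp_rot: [-0.0, 1.0, 0.03, 0.0]
ft_force: [-2.4, 0.0, 5.9]
```

Board contact felt. Releasing and retreating.

Scaled: -0.06 m is -0.96, -0.05 m is -0.8.

```bash
python3 drive.py '{"moves":[[0.05, 0, 0, 0, 0], [0.06, 0, 0, 0, 0], [0.06, 0, 0, 0, 0], [0.06, 0, 0, 0, 0], [0.06, 0, 0, -0.32, 0], [0.06, 0, 0, -0.8, 0], [0.06, 0, 0, -0.96, 0], [0.06, 0, 0, -0.8, 0], [0.06, -0.64, 0.8, 0, 0], [0.06, 0, 0.8, 0, 0], [0.06, 0, 0.8, 0, 0], [0.06, 0, 0.8, 0, 0], [0.06, 0, 0, 0, 0], [0.06, 0, 0, 0, 0]]}'
python3 - <<'E'
from h import *
ims=[arm.snapshot(n)["color"][:,:,::-1] for n in("side","top")]
a=cv2.resize(ims[0][150:420,60:330],(400,400));b=cv2.resize(ims[1][60:330,60:330],(400,400))
cv2.imwrite("pics/both4.png",np.hstack([a,b]))
E
```

```text
clock: 22.68
position: [0.4886, 0.1161, 0.1961]
tcp_rot: [-0.001, 1.0, 0.03, 0.0]
ft_force: [-0.3, 1.3, -0.5]
gripper_width: 0.06
grasp_force: 0.0
```

View pics/both4.png

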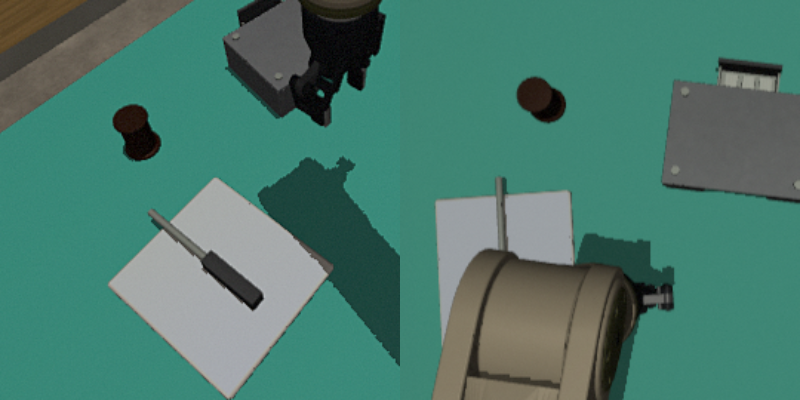

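The rod lies flat on the board with its handle near the middle (left, (233,278)). The tray is out, the brown spool is where it was, and the gripper is clear.

```bash
python3 -c "
from station import arm
print(arm.hand_in())"
```

```text
the job is handed in; nothing more can be done
None
```

I pushed the tray out to its stop through the release slot, laid the rod flat on the board without disturbing the spools or can, and handed the job in at about 23 s; no verdict came back.

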